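# Sort slipper-sole blanks by their drag on the test plate

### The job

Slide each of the three white sole blanks a little across the metal test plate to feel how much it drags: slide the anti-slip ones (high drag) onto the blue strip and the polished ones (low drag) onto the yellow strip, until each lies within its strip. Keep the blanks flat on the plate, do not pick them up, and leave the tape roll and the brass weight where they stand.

Things in the scene. Friction and masses are not known exactly. Their poses are not given: they have to be found in the camera images.
- plate: bare aluminium test plate lying on the bench (fixed), 360 mm (own x, roughly away from the robot) by 820 mm (own y, roughly to the left) by 6 mm thick; origin at the centre of its underside, its top at height 6 mm. Blanks (0.5 to 0.73 kg) slide on it and on the strips: pushed slowly, anti-slip ones drag with about 5 to 10 N, polished ones with 0.3 to 0.7 N
- blue_strip: blue painted strip on the plate, flat (no edge to feel), 90 mm deep (own x) by 640 mm long (own y). Origin at its centre, axes as the plate's. It lies along either the far or the near side of the plate, centre line 110 mm from the plate's centre line; the two strips may be swapped from one start to the next
- yellow_strip: yellow painted strip on the plate, flat (no edge to feel), 90 mm deep (own x) by 640 mm long (own y). Origin at its centre, axes as the plate's. It lies along either the far or the near side of the plate, centre line 110 mm from the plate's centre line; the two strips may be swapped from one start to the next
- sole_a_mid (a point): one of three alike sole blanks: white steel-cored slab, rounded ends, grey foot-bed mark on top; 124 mm long (own y), 64 mm wide (own x; long sides flat and upright over the middle 60 mm), 30 mm high. Point: its centre, 15 mm above its underside. Starts flat on the plate between the strips, long axis within 12 degrees of the plate's y. Polished or anti-slip: the name does not tell which
- sole_b_mid (a point): one of three alike sole blanks: white steel-cored slab, rounded ends, grey foot-bed mark on top; 124 mm long (own y), 64 mm wide (own x; long sides flat and upright over the middle 60 mm), 30 mm high. Point: its centre, 15 mm above its underside. Starts flat on the plate between the strips, long axis within 12 degrees of the plate's y. Polished or anti-slip: the name does not tell which
- sole_c_mid (a point): one of three alike sole blanks: white steel-cored slab, rounded ends, grey foot-bed mark on top; 124 mm long (own y), 64 mm wide (own x; long sides flat and upright over the middle 60 mm), 30 mm high. Point: its centre, 15 mm above its underside. Starts flat on the plate between the strips, long axis within 12 degrees of the plate's y. Polished or anti-slip: the name does not tell which
- tape_roll: loose cardboard-brown roll of tape lying flat near the left (+y) end of the plate, 72 mm across, hole 50 mm, 30 mm high; origin at the centre of its underside. Leave alone
- weight: loose brass test weight with a knob, near the right (-y) end of the plate, 44 mm across, 64 mm high; origin at the centre of its underside. Leave alone

How it is judged:
By the outcome, as a careful person would: the job done as asked, in the order asked, and still so for the second after the job is handed in, with the robot touching nothing.
It also fails if it takes over 64 s, if anything falls off the work surface, if the arm or the gripper's body presses on something with over 40 N, if the wrist force passes 120 N, or if a joint passes its speed limit or range.

### The arm

A 6-joint arm with a two-finger parallel gripper is mounted at the origin on the work surface. World frame = base frame: x ahead of the robot, y to its left, z up, the work surface at z = 0. Lengths are in mm, angles in rad, forces in N, time in s.
With the tool pointing down it reaches from about 350 to 975 mm from the base axis. Payload 7.1 kg.
Tool frame: the origin (TCP) lies on the mounting face of the last link; the fingertips stand 182 mm ahead of it and the grasp point (between the pads) lies 163 mm ahead of it (ctrl.tcp_to_tips is the distance from the TCP to the fingertips, in mm); z points along the fingers, y is the direction in which the jaws open and shut (so a half turn about z gives the same grasp; the last joint's range is limited). The gripper opens to 88 mm and grips with 3 to 60 N. Pads are 20 mm wide; open, the fingers measure 115 mm over their backs; the gripper's body (75 mm by 178 mm) begins 61 mm behind the grasp point.
Start: joints at [1.18, 0.423, 1.63, -0, 1.089, -0.019], TCP at [227.026, 582.293, 404.675] pointing down, gripper open.
Joint ranges: [-3, 3], [-0.9, 2.11], [0.09, 2.58], [-1.31, 4.45], [0.11, 2.69], [-2.54, 2.54]. Speed limits (rad/s): [2.39, 2.39, 3.01, 3.14, 3.14, 3.14].

### API

Orientations are given as a rotation vector (axis times angle).
In Python, from workcell import ctrl gives the robot as it stands. The module is installed in compiled form; this text tells all that it offers.
- The arm moves only by the tool send_rows, never from a script. Its argument "commands" is a list of rows, each an object with "translation": the shift along the world's x, y, z normalised to -1 to 1, where 1 is 0.1 m, a list of three; "twist": the turn, a rotation vector about the world's x, y, z normalised to -1 to 1, where 1 is 0.5 rad, a list of three. A call has exactly 10 rows; each row is the pose to reach, as a shift and turn from the pose commanded when the call began; what a row does not reach only later rows make up. A row lasts 1/10 s, in which the tool goes at most 50 mm and 8.59 degrees, less where a joint would pass 70% of its speed; a pose out of reach is approached as far as the arm can. A call with a number of a shift or a turn outside -1 to 1 is refused whole. A call with a gripper value outside its range is refused whole. "grip" is the closure, from -1 (fully open) to 1 (shut), set as the call begins (left out, the last holds). The fingers move at their own pace and stop on an object; the grip force is fixed at half the most. Time passes only in rows, so rows that repeat a pose let the fingers close, or fill a call up. It gives the time, the measured TCP pose, the force and the opening at its end, in the units of the state.
- ctrl.get_obs(): the state, without advancing time (a new reading comes with each control period).
- ctrl.get_image(name): name is "side" or "top" or "wrist"; returns a dict with "img" (480x640x3 uint8, red, green, blue), "intrinsics" (3x3 intrinsics, pixels), "dist" ([k1, k2, p1, p2, k3] as OpenCV has them; the pictures are not rectified), "cam_to_world" (4x4, takes a point from camera to world coordinates). Camera axes: x right, y down, z forward; pixel columns grow to the right and rows downward; lengths in mm; the calibration is good to about 2 mm. A picture is of the moment at which its call begins. There is no depth.
- ctrl.close_job(): hands the job in, once; it reports no verdict.
The state is a dict: "t": time; "qpos": joint angles; "qvel": joint speeds; "joint_torque": joint torques, N m; "ee_pos": TCP position; "orientation": TCP orientation; "ft_force": force on the tool from outside, world axes, zero at the start; "moment": the same for the moment, N m; "width": finger opening in mm.
Only numpy, scipy, OpenCV 4.12 (cv2) and the standard library are available. Lean on these libraries where they do the work, as an engineer would, in place of code of your own. Each camera call takes 0.05 s, during which the arm holds its last target. There are 200 camera calls.

## Working session

There is one attempt and no reset: what is moved stays moved. The work goes in short steps, Python scripts to look and compute and a tool call to move; the robot and the scene stay as the last step left them, time stands still between calls to the robot, and variables do not carry over. Pictures are saved under pics/ and viewed, about 8 in all and at most 12, crops included, and the job is handed in when it is done.

Besides the shell and the picture viewer there is one more tool, called by a JSON object that holds its "api" and its "payload". send_rows: Moves the arm, as the interface text tells. Its arguments: {"type":"object","properties":{"commands":{"type":"array","items":{"type":"object","properties":{"translation":{"type":"array","items":{"type":"number"}},"twist":{"type":"array","items":{"type":"number"}}}}},"grip":{"type":"number"}},"required":["commands"]}

```bash
mkdir -p pics; cat > h.py <<'E'
import numpy as np, cv2
from workcell import ctrl
def grab(name,save=None):
    d=ctrl.get_image(name)
    if save: cv2.imwrite('pics/'+save,d['img'][...,::-1])
    return d
def cast(d,px,z):
    K=np.array(d['intrinsics'],float);D=np.array(d['dist'],float);T=np.array(d['cam_to_world'],float)
    p=np.asarray(px,float).reshape(-1,1,2)
    u=cv2.undistortPoints(p,K,D).reshape(-1,2)
    r=np.c_[u,np.ones(len(u))]@T[:3,:3].T
    return T[:3,3]+r*((z-T[2,3])/r[:,2])[:,None]
E
python3 - <<'E'
from h import *
for n in('top','side'):
    d=grab(n,n+'0.png');print(n,np.round(d['cam_to_world'],2))
o=ctrl.get_obs();print(o)
E
```

```text
top [[-1.00000e-01 -9.70000e-01  2.00000e-01  2.95500e+02]
 [-1.00000e+00  9.00000e-02 -2.00000e-02  3.78800e+01]
 [-0.00000e+00 -2.00000e-01 -9.80000e-01  1.21269e+03]
 [ 0.00000e+00  0.00000e+00  0.00000e+00  1.00000e+00]]
side [[ 9.1000e-01 -3.1000e-01  2.7000e-01  1.9910e+02]
 [-4.1000e-01 -6.6000e-01  6.3000e-01 -7.4428e+02]
 [-1.0000e-02 -6.8000e-01 -7.3000e-01  9.5297e+02]
 [ 0.0000e+00  0.0000e+00  0.0000e+00  1.0000e+00]]
{'t': 0.1, 'qpos': array([ 1.18001936e+00,  4.23723809e-01,  1.63060535e+00,  3.02587974e-06,
        1.08860415e+00, -1.90151462e-02]), 'qvel': array([-0.00073665, -0.00251878, -0.00147532, -0.00044834,  0.00174829,
        0.00034402]), 'joint_torque': array([-1.98395228e-04, -5.45617461e+01, -2.74325877e+01,  6.44960697e-02,
        1.87182584e-02, -6.04762022e-05]), 'ee_pos': array([226.92321084, 582.07547889, 404.00785917]), 'orientation': array([-5.80556240e-01, -3.08720331e+00,  2.06080852e-03]), 'ft_force': array([ 0.49868956,  0.00638655, -0.78501267]), 'moment': array([-0.02567532, -0.05110951, -0.01956148]), 'width': 87.6081879049044}
```

View pics/top0.png

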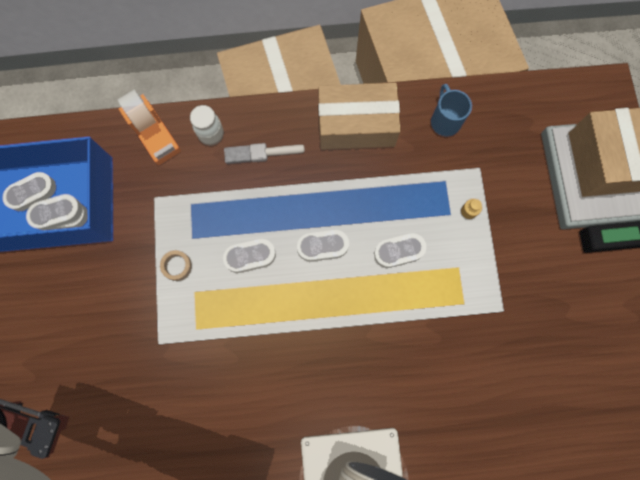

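View pics/side0.png

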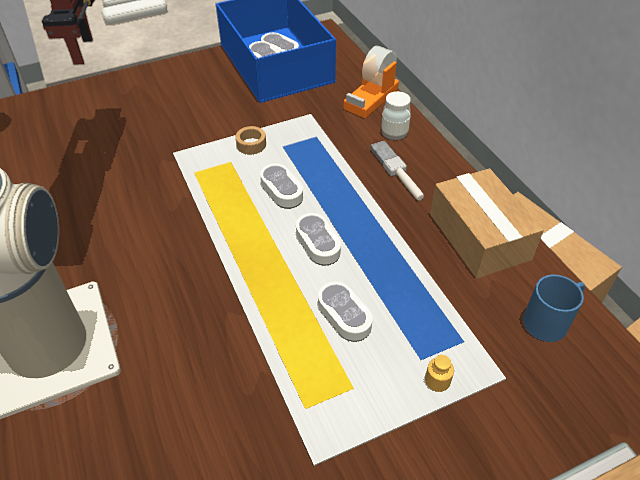

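The top view shows the blue strip on the far side and the yellow strip on the near side. The soles are at about px (249,256), (323,245) and (400,250), the tape roll at (175,265) and the weight at (473,208). Next I'll measure them.

```bash
cat >> h.py <<'E'
def strips(d):
    h=cv2.cvtColor(d['img'],cv2.COLOR_RGB2HSV);out={}
    for n,lo,hi in(('blue',(100,120,60),(125,255,255)),('yellow',(18,120,120),(32,255,255))):
        c=max(cv2.findContours(cv2.inRange(h,lo,hi),0,1)[0],key=lambda c:cv2.contourArea(c)*(abs(cv2.minAreaRect(c)[0][0]-330)<60))
        w=cast(d,c[:,0],6)[:,:2]
        (cx,cy),s,_=r=cv2.minAreaRect(w.astype(np.float32)); b=cv2.boxPoints(r)
        e=max((b[1]-b[0],b[2]-b[1]),key=np.linalg.norm); e=e*np.sign(e[1])
        out[n]=(np.array([cx,cy]),sorted(s),np.degrees(np.arctan2(-e[0],e[1])))
    return out
def soles(d,box):
    g=cv2.cvtColor(d['img'],cv2.COLOR_RGB2HSV)
    m=cv2.inRange(g,(0,0,90),(180,45,190)); x0,y0,x1,y1=box
    k=np.zeros_like(m);k[y0:y1,x0:x1]=m[y0:y1,x0:x1]
    k=cv2.morphologyEx(k,cv2.MORPH_CLOSE,np.ones((7,7)))
    res=[]
    for c in cv2.findContours(k,0,1)[0]:
        if cv2.contourArea(c)<250: continue
        w=cast(d,c[:,0],36)[:,:2].astype(np.float32); r=cv2.minAreaRect(w);b=cv2.boxPoints(r)
        e=max((b[1]-b[0],b[2]-b[1]),key=np.linalg.norm); e=e*np.sign(e[1])
        res.append((np.round(r[0],1),np.round(sorted(r[1]),1),round(float(np.degrees(np.arctan2(-e[0],e[1]))),1),np.round(c[:,0].mean(0))))
    return sorted(res,key=lambda r:-r[0][1])
E
python3 - <<'E'
from h import *
d=grab('top')
for k,v in strips(d).items(): print(k,v)
g=cv2.cvtColor(d['img'],cv2.COLOR_RGB2HSV)
print(g[245,315:330:4].tolist(),g[258,330].tolist(),g[250,360].tolist())
for r in soles(d,(160,175,490,335)): print(r)
print(cast(d,[(249,256),(323,245),(400,250)],36).round(),cast(d,[(175,265)],36),cast(d,[(473,208)],60))
im=cv2.resize(d['img'][160:350,140:510],None,fx=2.1,fy=2.1,interpolation=cv2.INTER_CUBIC);cv2.imwrite('pics/crop1.png',im[...,::-1])
E
```

```text
blue (array([636.07897949,  11.60095215]), [82.83122253417969, 632.3651733398438], np.float32(-0.084776804))
yellow (array([416.47488403,  12.63052368]), [86.11998748779297, 634.8260498046875], np.float32(-0.18018939))
[[165, 3, 180], [150, 3, 180], [170, 5, 160], [165, 3, 159]] [21, 17, 147] [23, 10, 207]
(array([521.9, 357.6]), array([61.7, 71.9]), 87.4, array([179., 267.]))
(array([525.3, 185.3]), array([ 63.4, 116.8]), 3.4, array([250., 258.]))
(array([588. ,  13.7]), array([173. , 627.6]), -0.3, array([315., 214.]))
(array([ 503.6, -159.2]), array([ 61.3, 116.3]), 6.6, array([397., 253.]))
[[ 530.  191.   36.]
 [ 539.   14.   36.]
 [ 510. -166.   36.]] [[525.23422014 366.95639522  36.        ]] [[ 589.04703989 -347.02590322   60.        ]]
```

View pics/crop1.png

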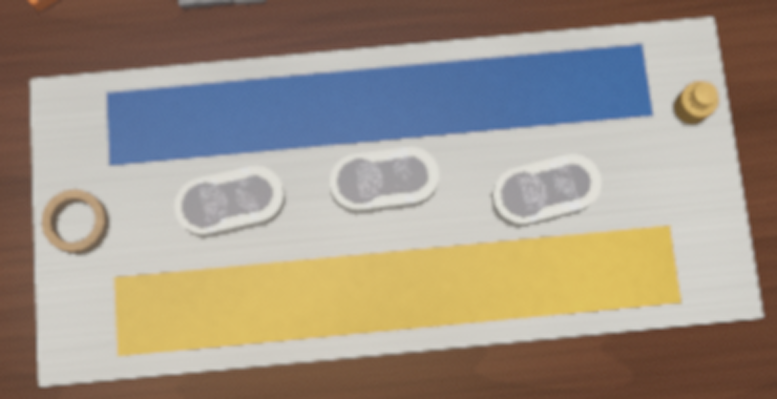

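The crop confirms the layout: left sole at (230,201), middle at (385,178) and right at (547,188). The mark is purplish grey, so I'll tighten the mask by hue.

```bash
sed -i "s/m=cv2.inRange(g,(0,0,90),(180,45,190))/m=cv2.inRange(g,(126,2,90),(180,45,195))/" h.py
python3 - <<'E'
from h import *
d=grab('top')
for r in soles(d,(160,175,490,335)): print(r)
d=grab('side')
for r in soles(d,(230,150,400,360)): print(r)
E
```

```text
(array([530.2, 193.3]), array([47. , 96.4]), 2.0, array([247., 255.]))
(array([539.5,  16.6]), array([44.7, 96. ]), -0.7, array([321., 244.]))
(array([ 509.2, -166.3]), array([45.5, 97.3]), 4.9, array([399., 249.]))
(array([535. , 193.4]), array([48.3, 98.3]), 11.7, array([280., 180.]))
(array([543.3,  16.8]), array([49.6, 99.8]), 7.3, array([317., 233.]))
(array([ 513.1, -164.5]), array([ 48.9, 100.5]), 14.3, array([344., 305.]))
```

{"api": "send_rows", "payload": {"commands": [{"translation": [0.08,-0.1,0],"twist": [0,0,-0.06]},{"translation": [0.16,-0.2,0],"twist": [0,0,-0.12]},{"translation": [0.24,-0.3,0],"twist": [0,0,-0.18]},{"translation": [0.32,-0.4,0],"twist": [0,0,-0.24]},{"translation": [0.4,-0.5,0],"twist": [0,0,-0.3]},{"translation": [0.48,-0.6,0],"twist": [0,0,-0.36]},{"translation": [0.56,-0.7,0],"twist": [0,0,-0.42]},{"translation": [0.64,-0.8,0],"twist": [0,0,-0.48]},{"translation": [0.72,-0.9,0],"twist": [0,0,-0.54]},{"translation": [0.8,-1.0,0],"twist": [0,0,-0.6]}], "grip": -1}}

```text
t: 1.25
ee_pos: [307.7, 481.4, 404.7]
orientation: [1.039, 2.965, -0.0]
ft_force: [0.2, -0.2, -0.1]
width: 87.9
```

{"api": "send_rows", "payload": {"commands": [{"translation": [0.08,-0.1,-0.05],"twist": [0,0,-0.06]},{"translation": [0.16,-0.2,-0.1],"twist": [0,0,-0.12]},{"translation": [0.24,-0.3,-0.15],"twist": [0,0,-0.18]},{"translation": [0.32,-0.4,-0.2],"twist": [0,0,-0.24]},{"translation": [0.4,-0.5,-0.25],"twist": [0,0,-0.3]},{"translation": [0.48,-0.6,-0.3],"twist": [0,0,-0.36]},{"translation": [0.56,-0.7,-0.35],"twist": [0,0,-0.42]},{"translation": [0.64,-0.8,-0.4],"twist": [0,0,-0.48]},{"translation": [0.72,-0.9,-0.45],"twist": [0,0,-0.54]},{"translation": [0.8,-1.0,-0.5],"twist": [0,0,-0.6]}]}}

```text
t: 2.25
ee_pos: [387.7, 381.5, 354.3]
orientation: [1.471, 2.776, 0.0]
ft_force: [-0.4, 0.2, -0.4]
width: 87.5
```

{"api": "send_rows", "payload": {"commands": [{"translation": [0.08,-0.1,-0.05],"twist": [0,0,-0.06]},{"translation": [0.16,-0.2,-0.1],"twist": [0,0,-0.12]},{"translation": [0.24,-0.3,-0.15],"twist": [0,0,-0.18]},{"translation": [0.32,-0.4,-0.2],"twist": [0,0,-0.24]},{"translation": [0.4,-0.5,-0.25],"twist": [0,0,-0.3]},{"translation": [0.48,-0.6,-0.3],"twist": [0,0,-0.36]},{"translation": [0.56,-0.7,-0.35],"twist": [0,0,-0.42]},{"translation": [0.64,-0.8,-0.4],"twist": [0,0,-0.48]},{"translation": [0.72,-0.9,-0.45],"twist": [0,0,-0.54]},{"translation": [0.8,-1.0,-0.5],"twist": [0,0,-0.6]}]}}

```text
t: 3.25
ee_pos: [467.7, 281.4, 304.3]
orientation: [1.869, 2.525, -0.0]
ft_force: [-0.1, 0.2, -0.2]
width: 87.9
```

{"api": "send_rows", "payload": {"commands": [{"translation": [0.08,-0.1,-0.05],"twist": [0,0,-0.06]},{"translation": [0.16,-0.2,-0.1],"twist": [0,0,-0.12]},{"translation": [0.24,-0.3,-0.15],"twist": [0,0,-0.18]},{"translation": [0.32,-0.4,-0.2],"twist": [0,0,-0.24]},{"translation": [0.4,-0.5,-0.25],"twist": [0,0,-0.3]},{"translation": [0.48,-0.6,-0.3],"twist": [0,0,-0.36]},{"translation": [0.56,-0.7,-0.35],"twist": [0,0,-0.42]},{"translation": [0.64,-0.8,-0.4],"twist": [0,0,-0.48]},{"translation": [0.65,-0.88,-0.4],"twist": [0,0,-0.54]},{"translation": [0.65,-0.88,-0.4],"twist": [0,0,-0.6]}]}}

```text
t: 4.25
ee_pos: [532.1, 193.2, 264.4]
orientation: [-2.226, -2.216, 0.001]
ft_force: [-0.1, -0.7, -0.6]
width: 87.9
```

```bash
python3 - <<'E'
from h import *
o=ctrl.get_obs();print(o['t'],o['ee_pos'],o['orientation'],o['ft_force'],o['width'],o['qpos'])
d=grab('wrist','w1.png');print(np.round(d['cam_to_world'],3))
for r in soles(d,(0,0,640,480)): print(r)
E
```

```text
4.25 [532.11411451 193.22144261 264.41806761] [-2.22642521e+00 -2.21599697e+00  1.21142881e-03] [-0.11834459 -0.73847205 -0.61300284] 87.94421789242001 [ 3.27305309e-01  5.36060985e-01  1.84404336e+00 -7.94991041e-05
  7.62320368e-01  3.32057667e-01]
[[ 1.00000e+00 -4.00000e-03 -2.00000e-03  5.34132e+02]
 [-5.00000e-03 -9.53000e-01 -3.04000e-01  2.77462e+02]
 [-1.00000e-03  3.04000e-01 -9.53000e-01  2.44794e+02]
 [ 0.00000e+00  0.00000e+00  0.00000e+00  1.00000e+00]]
(array([533.6, 195.4]), array([ 50.2, 101.9]), 2.4, array([320., 249.]))
(array([653. ,  89.7]), array([16.1, 50.5]), 89.2, array([478., 389.]))
(array([543.2,  52.6]), array([32.1, 50. ]), 89.6, array([330., 431.]))
```

View pics/w1.png

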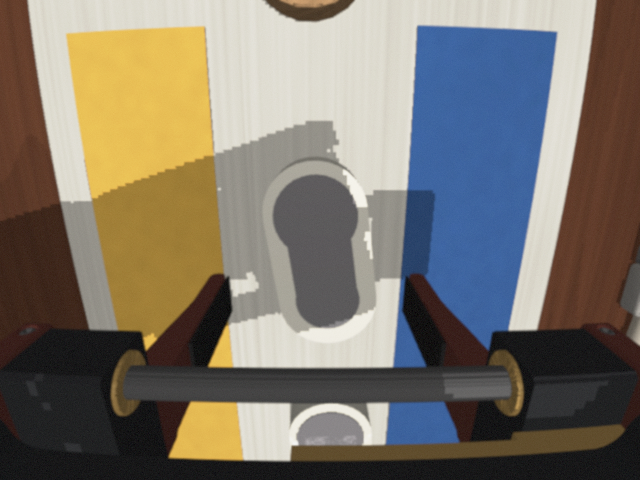

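The wrist picture shows the left sole centred between the open jaws at about (320,250), with the yellow strip on the near side and the blue on the far. Now I'll descend around it and narrow the jaws into a loose cage.

{"api": "send_rows", "payload": {"commands": [{"translation": [0.01,0,-0.1],"twist": [0,0,0]},{"translation": [0.01,0,-0.2],"twist": [0,0,0]},{"translation": [0.01,0,-0.3],"twist": [0,0,0]},{"translation": [0.01,0,-0.4],"twist": [0,0,0]},{"translation": [0.01,0,-0.5],"twist": [0,0,0]},{"translation": [0.01,0,-0.6],"twist": [0,0,0]},{"translation": [0.01,0,-0.66],"twist": [0,0,0]},{"translation": [0.01,0,-0.7],"twist": [0,0,0]},{"translation": [0.01,0,-0.71],"twist": [0,0,0]},{"translation": [0.01,0,-0.71],"twist": [0,0,0]}], "grip": -1}}

```text
t: 5.3
ee_pos: [533.1, 194.3, 193.7]
orientation: [2.223, 2.22, 0.0]
ft_force: [0.7, 0.3, 0.1]
width: 87.8
```

{"api": "send_rows", "payload": {"commands": [{"translation": [0,0,0],"twist": [0,0,0]},{"translation": [0,0,0],"twist": [0,0,0]},{"translation": [0,0,0],"twist": [0,0,0]},{"translation": [0,0,0],"twist": [0,0,0]},{"translation": [0,0,0],"twist": [0,0,0]},{"translation": [0,0,0],"twist": [0,0,0]},{"translation": [0,0,0],"twist": [0,0,0]},{"translation": [0,0,0],"twist": [0,0,0]},{"translation": [0,0,0],"twist": [0,0,0]},{"translation": [0,0,0],"twist": [0,0,0]}], "grip": -0.57}}

```text
t: 6.3
ee_pos: [533.1, 194.4, 193.8]
orientation: [2.222, 2.22, 0.001]
ft_force: [1.4, -0.7, 2.7]
width: 69.0
```

{"api": "send_rows", "payload": {"commands": [{"translation": [0.02,0,0],"twist": [0,0,0]},{"translation": [0.04,0,0],"twist": [0,0,0]},{"translation": [0.06,0,0],"twist": [0,0,0]},{"translation": [0.08,0,0],"twist": [0,0,0]},{"translation": [0.1,0,0],"twist": [0,0,0]},{"translation": [0.12,0,0],"twist": [0,0,0]},{"translation": [0.14,0,0],"twist": [0,0,0]},{"translation": [0.16,0,0],"twist": [0,0,0]},{"translation": [0.18,0,0],"twist": [0,0,0]},{"translation": [0.2,0,0],"twist": [0,0,0]}]}}

```text
t: 7.3
ee_pos: [553.2, 194.3, 193.7]
orientation: [-2.222, -2.22, 0.0]
ft_force: [-0.8, 0.8, -1.3]
width: 68.8
```

{"api": "send_rows", "payload": {"commands": [{"translation": [0.02,0,0],"twist": [0,0,0]},{"translation": [0.04,0,0],"twist": [0,0,0]},{"translation": [0.06,0,0],"twist": [0,0,0]},{"translation": [0.08,0,0],"twist": [0,0,0]},{"translation": [0.1,0,0],"twist": [0,0,0]},{"translation": [0.12,0,0],"twist": [0,0,0]},{"translation": [0.14,0,0],"twist": [0,0,0]},{"translation": [0.16,0,0],"twist": [0,0,0]},{"translation": [0.18,0,0],"twist": [0,0,0]},{"translation": [0.2,0,0],"twist": [0,0,0]}]}}

```text
t: 8.3
ee_pos: [573.2, 194.3, 193.7]
orientation: [-2.223, -2.22, 0.0]
ft_force: [-1.1, -0.2, -0.5]
width: 69.0
```

The drag reads about 1 N, so the left sole is polished. I'll slide it onto the yellow strip, with a gentle stop.

{"api": "send_rows", "payload": {"commands": [{"translation": [-0.03,0,0],"twist": [0,0,0]},{"translation": [-0.08,0,0],"twist": [0,0,0]},{"translation": [-0.15,0,0],"twist": [0,0,0]},{"translation": [-0.24,0,0],"twist": [0,0,0]},{"translation": [-0.34,0,0],"twist": [0,0,0]},{"translation": [-0.44,0,0],"twist": [0,0,0]},{"translation": [-0.54,0,0],"twist": [0,0,0]},{"translation": [-0.64,0,0],"twist": [0,0,0]},{"translation": [-0.74,0,0],"twist": [0,0,0]},{"translation": [-0.84,0,0],"twist": [0,0,0]}]}}

```text
t: 9.3
ee_pos: [488.2, 194.3, 193.7]
orientation: [2.222, 2.22, 0.0]
ft_force: [1.9, -0.0, 1.1]
width: 68.9
```

{"api": "send_rows", "payload": {"commands": [{"translation": [-0.1,0,0],"twist": [0,0,0]},{"translation": [-0.2,0,0],"twist": [0,0,0]},{"translation": [-0.3,0,0],"twist": [0,0,0]},{"translation": [-0.39,0,0],"twist": [0,0,0]},{"translation": [-0.47,0,0],"twist": [0,0,0]},{"translation": [-0.54,0,0],"twist": [0,0,0]},{"translation": [-0.6,0,0],"twist": [0,0,0]},{"translation": [-0.65,0,0],"twist": [0,0,0]},{"translation": [-0.69,0,0],"twist": [0,0,0]},{"translation": [-0.72,0,0],"twist": [0,0,0]}]}}

```text
t: 10.3
ee_pos: [416.7, 194.3, 193.6]
orientation: [-2.222, -2.22, 0.001]
ft_force: [0.9, -1.0, -0.2]
width: 69.3
```

{"api": "send_rows", "payload": {"commands": [{"translation": [0,0,0],"twist": [0,0,0]},{"translation": [0,0,0],"twist": [0,0,0]},{"translation": [0,0,0],"twist": [0,0,0]},{"translation": [0,0,0],"twist": [0,0,0]},{"translation": [0,0,0],"twist": [0,0,0]},{"translation": [0,0,0],"twist": [0,0,0]},{"translation": [0,0,0],"twist": [0,0,0]},{"translation": [0,0,0],"twist": [0,0,0]},{"translation": [0,0,0],"twist": [0,0,0]},{"translation": [0,0,0],"twist": [0,0,0]}], "grip": -1}}

```text
t: 11.3
ee_pos: [417.0, 194.3, 193.7]
orientation: [-2.223, -2.22, 0.0]
ft_force: [0.1, 0.5, -0.1]
width: 87.6
```

```bash
python3 - <<'E'
from h import *
d=grab('side','s2.png')
for r in soles(d,(190,150,400,400)): print(r)
d=grab('wrist')
for r in soles(d,(200,60,450,400)): print(r)
E
```

```text
(array([414.6, 187.5]), array([49.3, 97. ]), -5.5, array([231., 196.]))
(array([538.5,  16.4]), array([48.8, 99.9]), -3.1, array([317., 233.]))
(array([ 513.1, -164.5]), array([ 48.9, 100.5]), 14.3, array([344., 305.]))
(array([420.4, 205.9]), array([50.9, 73.5]), 0.0, array([320., 295.]))
```

View pics/s2.png

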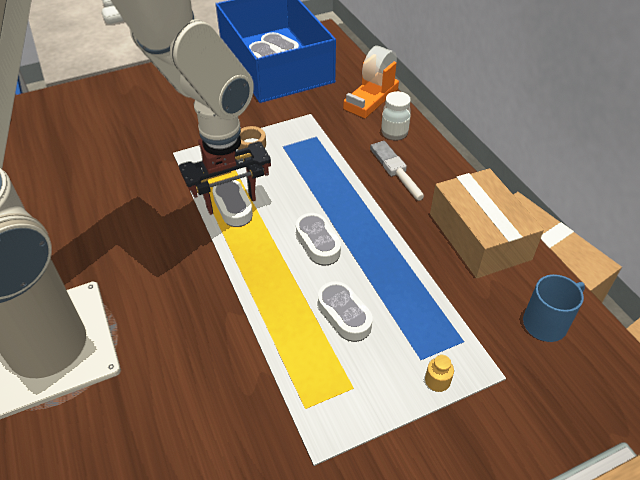

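Sole 1 stands on yellow between the opened jaws. Now lift clear and go to the middle sole.

{"api": "send_rows", "payload": {"commands": [{"translation": [0,0,0.1],"twist": [0,0,0]},{"translation": [0,0,0.25],"twist": [0,0,0]},{"translation": [0,0,0.45],"twist": [0,0,0]},{"translation": [0,0,0.65],"twist": [0,0,0]},{"translation": [0.15,-0.15,0.7],"twist": [0,0,0]},{"translation": [0.3,-0.3,0.7],"twist": [0,0,0]},{"translation": [0.45,-0.45,0.7],"twist": [0,0,0]},{"translation": [0.6,-0.6,0.7],"twist": [0,0,0]},{"translation": [0.75,-0.75,0.7],"twist": [0,0,0]},{"translation": [0.9,-0.9,0.7],"twist": [0,0,0]}], "grip": -1}}

```text
t: 12.4
ee_pos: [507.5, 103.6, 264.5]
orientation: [2.222, 2.22, 0.001]
ft_force: [0.7, 0.3, -1.0]
width: 87.7
```

{"api": "send_rows", "payload": {"commands": [{"translation": [0.15,-0.2,0],"twist": [0,0,0]},{"translation": [0.25,-0.4,0],"twist": [0,0,0]},{"translation": [0.33,-0.6,0],"twist": [0,0,0]},{"translation": [0.33,-0.8,0],"twist": [0,0,0]},{"translation": [0.33,-0.88,0],"twist": [0,0,0]},{"translation": [0.33,-0.88,-0.15],"twist": [0,0,0]},{"translation": [0.33,-0.88,-0.3],"twist": [0,0,0]},{"translation": [0.33,-0.88,-0.45],"twist": [0,0,0]},{"translation": [0.33,-0.88,-0.6],"twist": [0,0,0]},{"translation": [0.33,-0.88,-0.7],"twist": [0,0,0]}]}}

```text
t: 13.4
ee_pos: [539.5, 16.7, 191.9]
orientation: [-2.221, -2.22, 0.002]
ft_force: [-0.2, -0.7, 0.1]
width: 88.0
```

{"api": "send_rows", "payload": {"commands": [{"translation": [0,0,0],"twist": [0,0,0]},{"translation": [0,0,0],"twist": [0,0,0]},{"translation": [0,0,0],"twist": [0,0,0]},{"translation": [0,0,0],"twist": [0,0,0]},{"translation": [0,0,0],"twist": [0,0,0]},{"translation": [0,0,0],"twist": [0,0,0]},{"translation": [0,0,0],"twist": [0,0,0]},{"translation": [0,0,0],"twist": [0,0,0]},{"translation": [0,0,0],"twist": [0,0,0]},{"translation": [0,0,0],"twist": [0,0,0]}], "grip": -0.57}}

```text
t: 14.4
ee_pos: [540.3, 16.3, 193.8]
orientation: [2.222, 2.22, 0.001]
ft_force: [1.9, 1.3, -0.1]
width: 68.5
```

{"api": "send_rows", "payload": {"commands": [{"translation": [0.02,0,0],"twist": [0,0,0]},{"translation": [0.04,0,0],"twist": [0,0,0]},{"translation": [0.06,0,0],"twist": [0,0,0]},{"translation": [0.08,0,0],"twist": [0,0,0]},{"translation": [0.1,0,0],"twist": [0,0,0]},{"translation": [0.12,0,0],"twist": [0,0,0]},{"translation": [0.14,0,0],"twist": [0,0,0]},{"translation": [0.16,0,0],"twist": [0,0,0]},{"translation": [0.18,0,0],"twist": [0,0,0]},{"translation": [0.2,0,0],"twist": [0,0,0]}]}}

```text
t: 15.4
ee_pos: [557.0, 16.4, 192.9]
orientation: [-2.217, -2.215, 0.011]
ft_force: [-11.4, 0.3, 9.8]
width: 69.2
```

High drag (about 11 N), so the middle sole is anti-slip. Push it on to the blue strip slowly.

{"api": "send_rows", "payload": {"commands": [{"translation": [0.04,0,0],"twist": [0,0,0]},{"translation": [0.08,0,0],"twist": [0,0,0]},{"translation": [0.12,0,0],"twist": [0,0,0]},{"translation": [0.16,0,0],"twist": [0,0,0]},{"translation": [0.2,0,0],"twist": [0,0,0]},{"translation": [0.24,0,0],"twist": [0,0,0]},{"translation": [0.28,0,0],"twist": [0,0,0]},{"translation": [0.32,0,0],"twist": [0,0,0]},{"translation": [0.36,0,0],"twist": [0,0,0]},{"translation": [0.4,0,0],"twist": [0,0,0]}]}}

```text
t: 16.4
ee_pos: [597.3, 16.3, 192.9]
orientation: [-2.218, -2.216, 0.011]
ft_force: [-11.4, -0.1, 8.5]
width: 69.0
```

{"api": "send_rows", "payload": {"commands": [{"translation": [0.04,0,0],"twist": [0,0,0]},{"translation": [0.08,0,0],"twist": [0,0,0]},{"translation": [0.12,0,0],"twist": [0,0,0]},{"translation": [0.16,0,0],"twist": [0,0,0]},{"translation": [0.2,0,0],"twist": [0,0,0]},{"translation": [0.24,0,0],"twist": [0,0,0]},{"translation": [0.28,0,0],"twist": [0,0,0]},{"translation": [0.31,0,0],"twist": [0,0,0]},{"translation": [0.34,0,0],"twist": [0,0,0]},{"translation": [0.36,0,0],"twist": [0,0,0]}]}}

```text
t: 17.4
ee_pos: [633.6, 16.3, 192.9]
orientation: [-2.218, -2.216, 0.01]
ft_force: [-11.3, 0.5, 8.7]
width: 69.1
```

```bash
python3 - <<'E'
from h import *
d=grab('side','s3.png')
for r in soles(d,(190,150,400,400)): print(r)
E
```

```text
(array([410.2, 188.9]), array([57.9, 99.5]), -4.2, array([228., 198.]))
(array([629.7,  14.9]), array([41. , 98.3]), -5.5, array([358., 220.]))
(array([ 513.1, -164.5]), array([ 48.9, 100.5]), 14.3, array([344., 305.]))
```

View pics/s3.png

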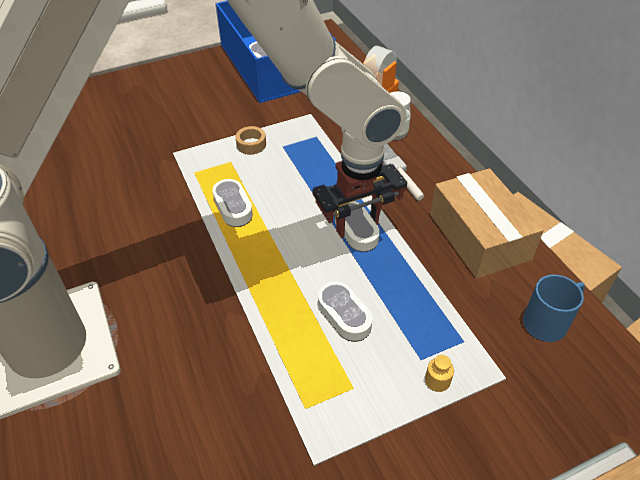

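Middle sole is within blue (about x = 636). Release and move to the right sole.

{"api": "send_rows", "payload": {"commands": [{"translation": [-0.02,0,0],"twist": [0,0,0]},{"translation": [-0.03,0,0],"twist": [0,0,0]},{"translation": [-0.03,0,0],"twist": [0,0,0]},{"translation": [-0.03,0,0],"twist": [0,0,0]},{"translation": [-0.03,0,0],"twist": [0,0,0]},{"translation": [-0.03,0,0],"twist": [0,0,0]},{"translation": [-0.03,0,0],"twist": [0,0,0]},{"translation": [-0.03,0,0.1],"twist": [0,0,0]},{"translation": [-0.03,0,0.3],"twist": [0,0,0]},{"translation": [-0.03,0,0.5],"twist": [0,0,0]}], "grip": -1}}

```text
t: 18.45
ee_pos: [632.9, 16.3, 244.5]
orientation: [-2.222, -2.22, 0.001]
ft_force: [0.5, -0.4, 0.6]
width: 88.0
```

{"api": "send_rows", "payload": {"commands": [{"translation": [0,0,0.2],"twist": [0,0,0]},{"translation": [-0.1,-0.1,0.2],"twist": [0,0,0]},{"translation": [-0.2,-0.2,0.2],"twist": [0,0,0]},{"translation": [-0.3,-0.3,0.2],"twist": [0,0,0]},{"translation": [-0.4,-0.4,0.2],"twist": [0,0,0]},{"translation": [-0.5,-0.5,0.2],"twist": [0,0,0]},{"translation": [-0.6,-0.6,0.2],"twist": [0,0,0]},{"translation": [-0.7,-0.7,0.2],"twist": [0,0,0]},{"translation": [-0.8,-0.85,0.2],"twist": [0,0,0]},{"translation": [-0.9,-1.0,0.2],"twist": [0,0,0]}]}}

```text
t: 19.45
ee_pos: [542.2, -84.8, 263.7]
orientation: [2.222, 2.221, 0.0]
ft_force: [1.1, 0.1, -0.2]
width: 87.9
```

{"api": "send_rows", "payload": {"commands": [{"translation": [-0.1,-0.2,0],"twist": [0,0,0.04]},{"translation": [-0.2,-0.4,0],"twist": [0,0,0.08]},{"translation": [-0.3,-0.6,0],"twist": [0,0,0.12]},{"translation": [-0.32,-0.8,0],"twist": [0,0,0.16]},{"translation": [-0.32,-0.82,0],"twist": [0,0,0.2]},{"translation": [-0.32,-0.82,-0.15],"twist": [0,0,0.2]},{"translation": [-0.32,-0.82,-0.3],"twist": [0,0,0.2]},{"translation": [-0.32,-0.82,-0.45],"twist": [0,0,0.2]},{"translation": [-0.32,-0.82,-0.6],"twist": [0,0,0.2]},{"translation": [-0.32,-0.82,-0.7],"twist": [0,0,0.2]}]}}

```text
t: 20.45
ee_pos: [510.7, -165.3, 191.9]
orientation: [-2.107, -2.328, 0.001]
ft_force: [-0.6, 0.4, -0.4]
width: 87.6
```

{"api": "send_rows", "payload": {"commands": [{"translation": [0,0,0],"twist": [0,0,0]},{"translation": [0,0,0],"twist": [0,0,0]},{"translation": [0,0,0],"twist": [0,0,0]},{"translation": [0,0,0],"twist": [0,0,0]},{"translation": [0,0,0],"twist": [0,0,0]},{"translation": [0,0,0],"twist": [0,0,0]},{"translation": [0,0,0],"twist": [0,0,0]},{"translation": [0,0,0],"twist": [0,0,0]},{"translation": [0,0,0],"twist": [0,0,0]},{"translation": [0,0,0],"twist": [0,0,0]}], "grip": -0.57}}

```text
t: 21.45
ee_pos: [511.0, -165.7, 193.7]
orientation: [-2.109, -2.329, 0.0]
ft_force: [-0.5, -0.3, -0.6]
width: 68.9
```

{"api": "send_rows", "payload": {"commands": [{"translation": [0.02,0,0],"twist": [0,0,0]},{"translation": [0.04,0,0],"twist": [0,0,0]},{"translation": [0.06,0,0],"twist": [0,0,0]},{"translation": [0.08,0,0],"twist": [0,0,0]},{"translation": [0.1,0,0],"twist": [0,0,0]},{"translation": [0.12,0,0],"twist": [0,0,0]},{"translation": [0.14,0,0],"twist": [0,0,0]},{"translation": [0.16,0,0],"twist": [0,0,0]},{"translation": [0.18,0,0],"twist": [0,0,0]},{"translation": [0.2,0,0],"twist": [0,0,0]}]}}

```text
t: 22.45
ee_pos: [531.2, -165.7, 193.7]
orientation: [2.109, 2.329, -0.0]
ft_force: [-1.9, 0.3, -0.2]
width: 69.0
```

The reading is −1.9 N, closer to the noise than to 5–10 N. I'll check it with a second slow push.

{"api": "send_rows", "payload": {"commands": [{"translation": [0.02,0,0],"twist": [0,0,0]},{"translation": [0.04,0,0],"twist": [0,0,0]},{"translation": [0.06,0,0],"twist": [0,0,0]},{"translation": [0.08,0,0],"twist": [0,0,0]},{"translation": [0.1,0,0],"twist": [0,0,0]},{"translation": [0.12,0,0],"twist": [0,0,0]},{"translation": [0.14,0,0],"twist": [0,0,0]},{"translation": [0.16,0,0],"twist": [0,0,0]},{"translation": [0.18,0,0],"twist": [0,0,0]},{"translation": [0.2,0,0],"twist": [0,0,0]}]}}

```text
t: 23.45
ee_pos: [551.2, -165.7, 193.7]
orientation: [-2.109, -2.329, 0.0]
ft_force: [-0.7, 0.6, -0.2]
width: 68.8
```

```bash
python3 - <<'E'
from h import *
for i in range(5):
    d=grab('side');print(ctrl.get_obs()['ft_force'].round(2))
for r in soles(d,(190,150,420,400)): print(r)
E
```

```text
[-0.76  0.35 -1.28]
[-0.77  0.8   0.1 ]
[ 0.37  0.09 -0.9 ]
[ 0.65  0.38 -0.66]
[-0.35 -0.11 -0.76]
(array([410.5, 189.4]), array([ 58.3, 100.2]), -5.0, array([228., 199.]))
(array([ 549.6, -176.8]), array([41.5, 81.8]), 0.9, array([367., 302.]))
```

The sole followed (x about 550) with about 0.7 N, so it is polished and goes to yellow.

{"api": "send_rows", "payload": {"commands": [{"translation": [-0.02,0,0],"twist": [0,0,-0.02]},{"translation": [-0.06,0,0],"twist": [0,0,-0.04]},{"translation": [-0.12,0,0],"twist": [0,0,-0.06]},{"translation": [-0.19,0,0],"twist": [0,0,-0.08]},{"translation": [-0.27,0,0],"twist": [0,0,-0.1]},{"translation": [-0.35,0,0],"twist": [0,0,-0.12]},{"translation": [-0.43,0,0],"twist": [0,0,-0.14]},{"translation": [-0.51,0,0],"twist": [0,0,-0.16]},{"translation": [-0.59,0,0],"twist": [0,0,-0.18]},{"translation": [-0.67,0,0],"twist": [0,0,-0.2]}]}}

```text
t: 24.7
ee_pos: [483.3, -165.7, 193.7]
orientation: [2.223, 2.219, 0.0]
ft_force: [1.5, 0.4, 1.6]
width: 69.3
```

{"api": "send_rows", "payload": {"commands": [{"translation": [-0.08,0,0],"twist": [0,0,0]},{"translation": [-0.16,0,0],"twist": [0,0,0]},{"translation": [-0.24,0,0],"twist": [0,0,0]},{"translation": [-0.32,0,0],"twist": [0,0,0]},{"translation": [-0.4,0,0],"twist": [0,0,0]},{"translation": [-0.47,0,0],"twist": [0,0,0]},{"translation": [-0.53,0,0],"twist": [0,0,0]},{"translation": [-0.59,0,0],"twist": [0,0,0]},{"translation": [-0.63,0,0],"twist": [0,0,0]},{"translation": [-0.66,0,0],"twist": [0,0,0]}]}}

```text
t: 25.7
ee_pos: [417.5, -165.7, 193.6]
orientation: [-2.222, -2.22, 0.0]
ft_force: [2.1, 0.1, -0.8]
width: 68.9
```

{"api": "send_rows", "payload": {"commands": [{"translation": [0,0,0],"twist": [0,0,0]},{"translation": [0,0,0],"twist": [0,0,0]},{"translation": [0,0,0],"twist": [0,0,0]},{"translation": [0,0,0],"twist": [0,0,0]},{"translation": [0,0,0],"twist": [0,0,0]},{"translation": [0,0,0],"twist": [0,0,0]},{"translation": [0,0,0],"twist": [0,0,0]},{"translation": [0,0,0],"twist": [0,0,0]},{"translation": [0,0,0],"twist": [0,0,0]},{"translation": [0,0,0],"twist": [0,0,0]}], "grip": -1}}

```text
t: 26.7
ee_pos: [418.0, -165.7, 193.7]
orientation: [2.223, 2.22, 0.0]
ft_force: [0.3, -0.8, -0.6]
width: 88.0
```

{"api": "send_rows", "payload": {"commands": [{"translation": [0,0,0.1],"twist": [0,0,0]},{"translation": [0,0,0.2],"twist": [0,0,0]},{"translation": [0,0,0.3],"twist": [0,0,0]},{"translation": [0,0,0.4],"twist": [0,0,0]},{"translation": [0,0,0.5],"twist": [0,0,0]},{"translation": [0,0,0.6],"twist": [0,0,0]},{"translation": [0,0,0.7],"twist": [0,0,0]},{"translation": [0,0,0.8],"twist": [0,0,0]},{"translation": [0,0,0.9],"twist": [0,0,0]},{"translation": [0,0,1.0],"twist": [0,0,0]}]}}

```text
t: 27.7
ee_pos: [418.0, -165.7, 294.5]
orientation: [-2.223, -2.22, 0.0]
ft_force: [0.3, 0.5, 0.0]
width: 87.9
```

{"api": "send_rows", "payload": {"commands": [{"translation": [-0.05,0,0.1],"twist": [0,0,0]},{"translation": [-0.1,0,0.2],"twist": [0,0,0]},{"translation": [-0.1,-0.1,0.3],"twist": [0,0,0]},{"translation": [-0.1,-0.2,0.4],"twist": [0,0,0]},{"translation": [-0.1,-0.3,0.5],"twist": [0,0,0]},{"translation": [-0.1,-0.4,0.6],"twist": [0,0,0]},{"translation": [-0.1,-0.5,0.7],"twist": [0,0,0]},{"translation": [-0.1,-0.6,0.8],"twist": [0,0,0]},{"translation": [-0.1,-0.8,0.9],"twist": [0,0,0]},{"translation": [-0.1,-1.0,1.0],"twist": [0,0,0]}]}}

```text
t: 28.7
ee_pos: [407.9, -266.8, 394.5]
orientation: [-2.222, -2.221, 0.0]
ft_force: [0.7, -0.7, -0.3]
width: 88.0
```

```bash
python3 - <<'E'
from h import *
d=grab('side','s4.png')
for r in soles(d,(150,120,460,420)): print(r)
e=grab('top','t4.png')
for r in soles(e,(160,175,490,335)): print(r)
cv2.imwrite('pics/both.png',np.vstack([cv2.resize(d['img'][100:470,150:520],(400,300)) if 0 else d['img'][130:420,160:520],e['img'][165:345,140:500]])[...,::-1])
E
```

```text
(array([410.2, 189.3]), array([ 57.9, 100.3]), -4.2, array([228., 199.]))
(array([629.6,  17.9]), array([43.6, 93.6]), -5.5, array([359., 219.]))
(array([ 420.4, -168.1]), array([41.4, 98.4]), -4.9, array([300., 325.]))
(array([415.6, 193.2]), array([41.2, 85.1]), -7.7, array([251., 303.]))
(array([627.4,  15.3]), array([47.5, 96.5]), -5.6, array([319., 209.]))
(array([ 416.6, -167.1]), array([46.8, 96.1]), -5.6, array([405., 288.]))
```

View pics/both.png

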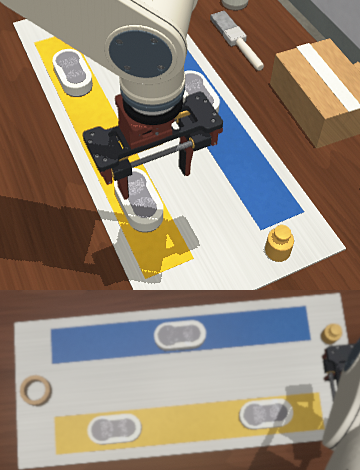

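The side and top crops show all three soles on their strips. The tape roll and weight still stand where they were. The blue sole measures x ≈ 628 instead of 636, so I'll zoom in on its margin to the near edge.

```bash
python3 - <<'E'
from h import *
e=grab('top');d=grab('side')
for k,v in strips(e).items(): print(k,v)
cv2.imwrite('pics/z.png',np.vstack([cv2.resize(e['img'][180:240,270:370],(700,420),interpolation=2),])[...,::-1])
# blue pixels around the sole, cast to plate
h=cv2.cvtColor(e['img'],cv2.COLOR_RGB2HSV);m=cv2.inRange(h,(100,110,50),(125,255,255))
for c in range(285,360,8):
    r=np.flatnonzero(m[180:250,c])+180; g=np.flatnonzero(np.diff(r)>3)
    print(c,r.min(),r.max(),[(int(r[i]),int(r[i+1])) for i in g], cast(e,[(c,r.max()+.5)],6)[0,:2].round(1))
E
```

```text
blue (array([ 635.71166992, -155.65274048]), [83.22911834716797, 297.9913330078125], np.float32(0.060930375))
yellow (array([416.77767944,  12.16888428]), [87.09542083740234, 635.728271484375], np.float32(-0.22558014))
285 197 228 [] [595.8 102.3]
293 196 227 [(205, 215)] [596.4  82.6]
301 195 226 [(197, 226)] [597.   62.8]
309 195 195 [] [674.1  36.1]
317 194 194 [] [674.7  16. ]
325 193 194 [] [672.8  -3.8]
333 192 193 [] [673.4 -23.8]
341 192 223 [(196, 222)] [595.  -35.6]
349 191 222 [] [595.6 -55.4]
357 190 222 [] [593.7 -75. ]
```

View pics/z.png

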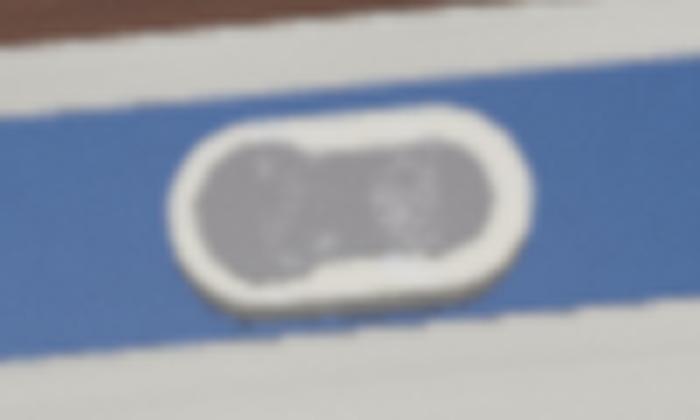

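The sole is inside blue, but the near gap is only about 2 px (around 4 mm). I'll nudge it a few mm towards the far side for margin.

{"api": "send_rows", "payload": {"commands": [{"translation": [0.1,0.1,0],"twist": [0,0,0]},{"translation": [0.2,0.2,0],"twist": [0,0,0]},{"translation": [0.3,0.3,0],"twist": [0,0,0]},{"translation": [0.4,0.4,0],"twist": [0,0,0]},{"translation": [0.5,0.5,0],"twist": [0,0,0]},{"translation": [0.6,0.6,0],"twist": [0,0,0]},{"translation": [0.7,0.7,0],"twist": [0,0,0]},{"translation": [0.8,0.8,0],"twist": [0,0,0]},{"translation": [0.9,0.9,0],"twist": [0,0,0]},{"translation": [1.0,1.0,0],"twist": [0,0,0]}], "grip": -1}}

```text
t: 29.9
ee_pos: [508.8, -164.9, 393.7]
orientation: [-2.223, -2.22, 0.0]
ft_force: [-0.5, -0.7, 0.4]
width: 87.6
```

{"api": "send_rows", "payload": {"commands": [{"translation": [0.1,0.1,-0.1],"twist": [0,0,0]},{"translation": [0.2,0.2,-0.2],"twist": [0,0,0]},{"translation": [0.3,0.3,-0.3],"twist": [0,0,0]},{"translation": [0.4,0.4,-0.4],"twist": [0,0,0]},{"translation": [0.5,0.5,-0.5],"twist": [0,0,0]},{"translation": [0.6,0.6,-0.6],"twist": [0,0,0]},{"translation": [0.7,0.7,-0.7],"twist": [0,0,0]},{"translation": [0.8,0.8,-0.8],"twist": [0,0,0]},{"translation": [0.9,0.9,-0.9],"twist": [0,0,0]},{"translation": [1.0,1.0,-1.0],"twist": [0,0,0]}]}}

```text
t: 30.9
ee_pos: [608.9, -64.9, 292.8]
orientation: [-2.223, -2.22, 0.0]
ft_force: [0.7, 0.9, -0.1]
width: 87.8
```

{"api": "send_rows", "payload": {"commands": [{"translation": [0.1,0.15,0],"twist": [0,0,0]},{"translation": [0.2,0.3,0],"twist": [0,0,0]},{"translation": [0.24,0.45,0],"twist": [0,0,0]},{"translation": [0.24,0.6,0],"twist": [0,0,0]},{"translation": [0.24,0.75,-0.1],"twist": [0,0,0]},{"translation": [0.24,0.82,-0.2],"twist": [0,0,0]},{"translation": [0.24,0.82,-0.25],"twist": [0,0,0]},{"translation": [0.24,0.82,-0.3],"twist": [0,0,0]},{"translation": [0.24,0.82,-0.3],"twist": [0,0,0]},{"translation": [0.24,0.82,-0.3],"twist": [0,0,0]}]}}

```text
t: 31.9
ee_pos: [632.1, 15.7, 263.5]
orientation: [-2.223, -2.219, 0.0]
ft_force: [-0.2, 0.0, 0.6]
width: 87.9
```

```bash
python3 - <<'E'
from h import *
d=grab('wrist','w5.png');print(ctrl.get_obs()['ee_pos'])
for r in soles(d,(230,60,420,400)): print(r)
E
```

```text
[632.15209481  15.69694591 263.80645636]
(array([629.5,  17.8]), array([ 49.7, 102.3]), -5.2, array([314., 251.]))
```

View pics/w5.png

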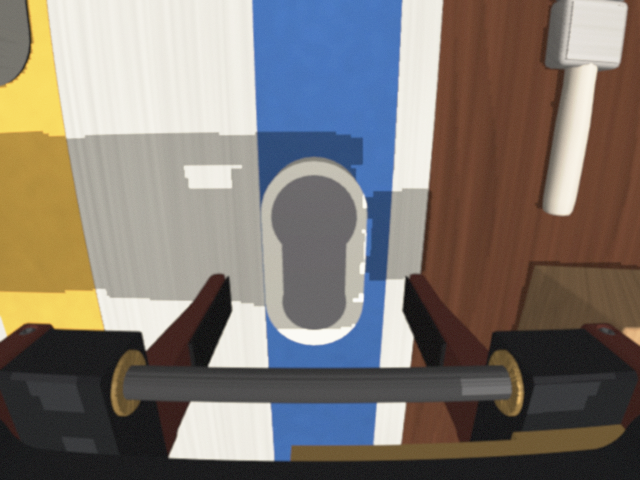

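The wrist picture shows the sole near the strip's near edge (left edge px 262, strip edge about 260), with centre x = 629.5. Descend, cage and nudge about +6 mm.

{"api": "send_rows", "payload": {"commands": [{"translation": [0,0,-0.1],"twist": [0,0,0]},{"translation": [0,0,-0.2],"twist": [0,0,0]},{"translation": [0,0,-0.3],"twist": [0,0,0]},{"translation": [0,0,-0.4],"twist": [0,0,0]},{"translation": [0,0,-0.5],"twist": [0,0,0]},{"translation": [0,0,-0.6],"twist": [0,0,0]},{"translation": [0,0,-0.66],"twist": [0,0,0]},{"translation": [0,0,-0.7],"twist": [0,0,0]},{"translation": [0,0,-0.7],"twist": [0,0,0]},{"translation": [0,0,-0.7],"twist": [0,0,0]}], "grip": -1}}

```text
t: 32.95
ee_pos: [632.2, 16.3, 193.9]
orientation: [2.222, 2.22, 0.0]
ft_force: [0.2, 0.7, -1.3]
width: 87.7
```

{"api": "send_rows", "payload": {"commands": [{"translation": [0,0,0],"twist": [0,0,0]},{"translation": [0,0,0],"twist": [0,0,0]},{"translation": [0,0,0],"twist": [0,0,0]},{"translation": [0,0,0],"twist": [0,0,0]},{"translation": [0.02,0,0],"twist": [0,0,0]},{"translation": [0.04,0,0],"twist": [0,0,0]},{"translation": [0.06,0,0],"twist": [0,0,0]},{"translation": [0.08,0,0],"twist": [0,0,0]},{"translation": [0.1,0,0],"twist": [0,0,0]},{"translation": [0.12,0,0],"twist": [0,0,0]}], "grip": -0.57}}

```text
t: 33.95
ee_pos: [641.3, 16.3, 193.1]
orientation: [-2.218, -2.215, 0.011]
ft_force: [-12.7, -0.6, 9.6]
width: 69.1
```

{"api": "send_rows", "payload": {"commands": [{"translation": [-0.02,0,0],"twist": [0,0,0]},{"translation": [-0.04,0,0],"twist": [0,0,0]},{"translation": [-0.04,0,0],"twist": [0,0,0]},{"translation": [-0.04,0,0],"twist": [0,0,0]},{"translation": [-0.04,0,0],"twist": [0,0,0]},{"translation": [-0.04,0,0],"twist": [0,0,0]},{"translation": [-0.04,0,0.15],"twist": [0,0,0]},{"translation": [-0.04,0,0.3],"twist": [0,0,0]},{"translation": [-0.04,0,0.5],"twist": [0,0,0]},{"translation": [-0.04,0,0.7],"twist": [0,0,0]}], "grip": -1}}

```text
t: 34.95
ee_pos: [640.2, 16.3, 265.9]
orientation: [2.222, 2.22, 0.001]
ft_force: [1.1, 0.6, 0.8]
width: 87.5
```

```bash
python3 - <<'E'
from h import *
d=grab('wrist','w6.png')
for r in soles(d,(230,60,420,400)): print(r)
E
```

```text
(array([636.6,  17.9]), array([ 50.3, 102. ]), -5.4, array([312., 251.]))
```

View pics/w6.png

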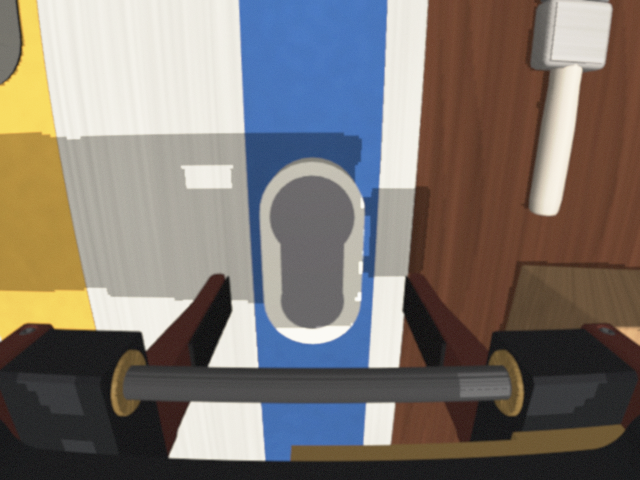

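The blue sole is now centred at x ≈ 636.6, with blue visible on both sides. Raise the arm, check once more and hand in.

{"api": "send_rows", "payload": {"commands": [{"translation": [0,0,0.1],"twist": [0,0,0]},{"translation": [0,0,0.2],"twist": [0,0,0]},{"translation": [0,0,0.3],"twist": [0,0,0]},{"translation": [0,0,0.4],"twist": [0,0,0]},{"translation": [0,0,0.5],"twist": [0,0,0]},{"translation": [0,0,0.6],"twist": [0,0,0]},{"translation": [0,0,0.7],"twist": [0,0,0]},{"translation": [0,0,0.8],"twist": [0,0,0]},{"translation": [0,0,0.9],"twist": [0,0,0]},{"translation": [0,0,0.9],"twist": [0,0,0]}]}}

```text
t: 36.0
ee_pos: [640.5, 16.3, 355.5]
orientation: [2.221, 2.219, 0.003]
ft_force: [-0.0, 0.6, -0.1]
width: 87.6
```

```bash
python3 - <<'E'
from h import *
d=grab('side')
for r in soles(d,(150,120,460,420)): print(r)
print(ctrl.get_obs()['t'],ctrl.close_job())
E
```

```text
(array([410.5, 189. ]), array([58.3, 99.4]), -5.0, array([228., 199.]))
(array([636. ,  19.7]), array([ 48.7, 107.7]), -0.4, array([359., 218.]))
(array([ 411.2, -166. ]), array([ 60.1, 100.9]), -4.9, array([294., 324.]))
the job is handed in; nothing more can be done
36.05 None
```

All three blanks lie within their strips, and I handed the job in at 36 s of the 64 s allowed. I slid each blank flat inside a loose cage of the jaws and never lifted it.

| Blank | Drag felt | Kind | Strip | Centre x, last check | Strip centre x |
|---|---|---|---|---|---|
| Left | about 1 N | polished | yellow | 410–416 mm | 416.5 mm |
| Middle | about 11 N | anti-slip | blue | about 636 mm | 636 mm |
| Right | 0.7–1.9 N | polished | yellow | 411–417 mm | 416.5 mm |

- **Blue placing:** the middle blank first stopped about 8 mm short, with only about 4 mm to the near edge. I nudged it to the centre of the strip.
- **Camera disagreement:** on the two yellow blanks the side camera reads about 5 mm nearer the robot than the top camera. The nominal margin is 13 mm per side, so both readings leave the blanks inside the strip.
- **Force readings:** these carry about 1 N of noise, and the middle blank's 11–13 N is slightly above the stated 5–10 N. The tool was also pressing on it vertically with 8–10 N, which probably added to the drag.
- **Tape roll and weight:** I never went near them, and they looked unmoved in the last full view, taken before the nudge.

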